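# Release the eccentric lock and dock the sample-block carriage

## Task

The sample-block carriage on the navy docking deck is held back by an eccentric cam. With a fingertip, push the orange lever counterclockwise (seen from above) until the cam stands at its low point against its stop, and only then push the carriage forward by its teal tab until it sits fully home against the two brass contact blocks. Only push: do not lift or tip the carriage, leave the bottle, tip box and jar where they stand, and finish with the hand clear.

Things in the scene. Friction and masses are not known exactly. Their poses are not given: they have to be found in the camera images.
- dock: Fixed navy deck, 310 x 175 mm, top 20 mm above the bench. Origin on the bench 10 mm behind the plate's middle; x is FORWARD, the way the carriage slides towards the cam, y left, z up. Forward is roughly the robot's left (+y), up to 23 degrees off. Two guide walls beside the carriage: y = +-66 to 78, x = -130 to +35, top 40 mm above the bench. Cam axis at x = +100, y = 0.
- home_stop (a point): Point midway between the two brass contact blocks that stop the carriage, in the plane of their rear faces (dock x = +43 mm, y = 0), 40 mm above the bench, level with their tops. The blocks lie at dock y = +-38 to 62 mm and are 18 mm long. Carriage home = its block's front face here.
- cam_pivot (a point): Point on the cam's vertical axis, 84 mm above the bench, level with the lever's top edge. The cam below is a steel disc of radius 30 mm with its centre 20 mm off this axis, 24 to 42 mm above the bench, a red dot on its high side.
- cam_lock (a joint): Angle of cam and lever, rad, growing counterclockwise seen from above. 0 = locked end stop; 0.4 = high point aimed at the carriage's nose; 3.5 = other end stop: low point to the nose, carriage free. Starts at 0 to 0.35. At 0 the lever points along the dock's -y; it turns by way of +x to 20 degrees past +y. Friction 0.12 N m keeps it where left (2 to 3 N of push 50 mm out).
- lever_tip (a point): Outer end of the upright orange lever blade fixed on the cam, mid thickness, on its top edge: 80 mm from the axis, 84 mm above the bench. The blade is 12 mm thick and runs from the axis out to here, 48 to 84 mm above the bench.
- carriage: Loose carriage, 0.5 to 1 kg, on the deck between the guides (1.5 mm play a side): blue block 86 (x) x 128 (y) x 28 mm, brass wells on top, steel nose 28 mm wide to 88 mm ahead of the origin. Origin: centre of the block's underside; x forward like the dock's. Home when it is at the dock's x = 0; starts 50 to 75 mm behind. Dry friction of a few N. Locked, the cam stops it 38 mm short.
- push_face (a point): Middle of the rear face of the carriage's upright teal push tab, 43 mm behind the carriage's origin, 70 mm above the bench. The tab is 12 mm thick, 60 mm wide (y), 48 to 84 mm above the bench; its rear face is flush with the block's.
- reagent: Bystander: capped bottle, 56 mm across, 95 mm tall, origin under its centre. To be left alone.
- tip_box: Bystander: blue tip box with clear lid, 85 x 125 x 63 mm, origin under its centre. To be left alone.
- cap_jar: Bystander: white jar with green cap, 54 mm across, 56 mm tall, origin under its centre. To be left alone.

How it is judged:
By the outcome, as a careful person would: the job done as asked, in the order asked, and still so for the second after the job is handed in, with the robot touching nothing.
It also fails if it takes over 56 s, if anything falls off the work surface, if the arm or the gripper's body presses on something with over 40 N, if the wrist force passes 120 N, or if a joint passes its speed limit or range.

## Robot

A 7-joint arm with a two-finger parallel gripper is mounted at the origin on the work surface. World frame = base frame: x ahead of the robot, y to its left, z up, the work surface at z = 0. Lengths are in m, angles in rad, forces in N, time in s.
With the tool pointing down it reaches from about 0.4 to 0.85 m from the base axis. Payload 6.9 kg.
Tool frame: the origin (TCP) lies midway between the tips of the shut fingers; the grasp point (between the pads) lies 19 mm behind it; x points along the fingers, y is the direction in which the jaws open and shut, and the axes are right-handed (so a half turn about x gives the same grasp; the last joint's range is limited). The gripper opens to 85 mm and grips with 20 to 120 N. Pads are 22 mm wide; open, the fingers measure 114 mm over their backs; the gripper's body (76 mm by 85 mm) begins 54 mm behind the grasp point. The pads swing forward as they close: fully open they stand 13 mm farther back than shut.
Start: joints at [1.304, 0.507, -0.238, 1.5, 0.126, 1.149, -0.155], TCP at [0.227, -0.582, 0.231] pointing down, gripper open.
Joint ranges: [-3.08, 3.08], [-0.24, 2.05], [-1.43, 1.35], [0, 2.5], [-1.52, 4.66], [0.17, 1.96], [-2.89, 2.89]. Speed limits (rad/s): [2.39, 2.39, 3.14, 3.14, 3.14, 3.14, 3.14].

## Interface

Orientations are given as a unit quaternion [w, x, y, z].
In Python, from workcell import readout, vision, workorder gives the robot as it stands. The module is installed in compiled form; this text tells all that it offers.
- The arm moves only by the tool carry_out, never from a script. Its argument "targets" is a list of rows, each an object of numbers: "dx", "dy", "dz": the shift along the tool's x, y, z in mm; "rx", "ry", "rz": the turn, a rotation vector about the tool's x, y, z in rad; "grip": the closure, from 0 (fully open) to 1 (shut). A call has 1 to 12 rows; each row shifts and turns the commanded pose from where the row before left it, along the tool's axes as they then stand; what a row does not reach is not made up. A row lasts 1/10 s, in which the tool goes at most 50 mm and 8.59 degrees, less where a joint would pass 70% of its speed; a pose out of reach is approached as far as the arm can. A call with a gripper value outside its range is refused whole. The fingers move at their own pace and stop on an object; the grip force is fixed at half the most. Time passes only in rows, so rows that do not move let the fingers close. It gives the time, the measured TCP pose, the force and the opening at its end, in the units of the state.
- readout.sense(): the state, without advancing time (a new reading comes with each control period).
- vision.capture(name): name is "side" or "top" or "wrist"; returns (picture, depth): 400x640x3 uint8, red, green, blue; 400x640 float32, m along the optical axis (not along the pixel's ray), 0 where there is no reading.
- vision.calibration(name): a dict with "vfov" (degrees; the focal length in pixels is half the picture's height over the tangent of half this angle, whatever the lens; pixels are square), "cx", "cy" (the principal point, pixels), "rvec" (rotation vector, rad) and "tvec" (3), from world to camera coordinates, as OpenCV has them; the wrist camera has in their place "mount" (4x4, takes a point from camera to tool coordinates, whose origin is the TCP and whose axes are the tool frame's). Camera axes: x right, y down, z forward; pixel columns grow to the right and rows downward; lengths in m; the calibration is good to about 2 mm. A picture is of the moment at which its call begins: read the wrist's pose just before it. calibration takes no time and is no camera call.
- workorder.close_job(): hands the job in, once; it reports no verdict.
The state is a dict: "time_s": time; "joint_pos": joint angles; "qd": joint speeds; "tau": joint torques, N m; "eef_pos": TCP position; "tool_rot": TCP orientation; "contact_force": force on the tool from outside, world axes, zero at the start; "torque": the same for the moment, N m; "gripper_width": finger opening in m.
Only numpy, scipy, OpenCV 4.12 (cv2) and the standard library are available. Lean on these libraries where they do the work, as an engineer would, in place of code of your own. Each camera call takes 0.05 s, during which the arm holds its last target. There are 200 camera calls.

## Working session

There is one attempt and no reset: what is moved stays moved. The work goes in short steps, Python scripts to look and compute and a tool call to move; the robot and the scene stay as the last step left them, time stands still between calls to the robot, and variables do not carry over. Pictures are saved under pics/ and viewed, about 8 in all and at most 12, crops included, and the job is handed in when it is done.

Besides the shell and the picture viewer there is one more tool, called after "Call:" by a JSON object that holds its "name" and its "arguments", one argument or row to a line. carry_out: Moves the arm, as the interface text tells. Its arguments: {"type":"object","properties":{"targets":{"type":"array"}},"required":["targets"]}

```bash
mkdir -p pics; cat > h.py <<'E'
import numpy as np, cv2
from scipy.spatial.transform import Rotation as R
from workcell import readout, vision, workorder
def cam(n):
    c=vision.calibration(n); f=200/np.tan(np.radians(c["vfov"])/2)
    if "mount" in c:
        s=readout.sense(); q=s["tool_rot"]; T=np.eye(4); T[:3,:3]=R.from_quat([q[1],q[2],q[3],q[0]]).as_matrix(); T[:3,3]=s["eef_pos"]
        M=T@np.array(c["mount"]); return f,c["cx"],c["cy"],M[:3,:3],M[:3,3]
    r=cv2.Rodrigues(np.array(c["rvec"],float))[0]; return f,c["cx"],c["cy"],r.T,-r.T@np.array(c["tvec"]).ravel()
def ray(C,uv,z):
    f,cx,cy,A,o=C; uv=np.atleast_2d(uv).astype(float)
    d=np.c_[(uv[:,0]-cx)/f,(uv[:,1]-cy)/f,np.ones(len(uv))]@A.T
    return o+d*((z-o[2])/d[:,2])[:,None]
def cloud(C,D):
    f,cx,cy,A,o=C; v,u=np.mgrid[:400,:640]
    return np.dstack([(u-cx)/f*D,(v-cy)/f*D,D])@A.T+o
def proj(C,p):
    f,cx,cy,A,o=C; q=(np.atleast_2d(p)-o)@A; return np.c_[f*q[:,0]/q[:,2]+cx,f*q[:,1]/q[:,2]+cy]
E
python3 - <<'E'
from h import *
s=readout.sense(); print({k:np.round(v,3) for k,v in s.items()})
for n in ("side","top"):
    C=cam(n); p,d=vision.capture(n); np.savez(f"{n}0.npz",p=p,d=d); cv2.imwrite(f"pics/{n}0.png",p[:,:,::-1]); print(n,C, vision.calibration(n).keys())
E
```

```text
{'time_s': np.float64(0.0), 'joint_pos': array([ 1.304,  0.508, -0.238,  1.501,  0.126,  1.149, -0.155]), 'qd': array([ 0.   , -0.001, -0.001,  0.001,  0.001, -0.   ,  0.002]), 'tau': array([ 0.0000e+00, -6.2059e+01, -2.1860e+00, -2.4965e+01,  1.3000e-02,
        1.2000e-02,  0.0000e+00]), 'eef_pos': array([ 0.227, -0.582,  0.23 ]), 'tool_rot': array([-0.13 , -0.695, -0.131,  0.695]), 'contact_force': array([-1.385, -0.609,  0.188]), 'torque': array([-0.023, -0.03 , -0.062]), 'gripper_width': np.float64(0.085)}
side (np.float64(366.05454537834186), 319.15881134110623, 200.23781332849697, array([[ 0.73759073, -0.40166969,  0.54279036],
       [-0.67493394, -0.41403493,  0.61076939],
       [-0.02059338, -0.81684548, -0.57648883]]), array([ 0.25318058, -0.42624686,  0.44796435])) dict_keys(['vfov', 'cx', 'cy', 'rvec', 'tvec'])
top (np.float64(385.569665592929), 326.38116363816226, 195.9484988150856, array([[-1.16246410e-02, -9.86061723e-01,  1.65973329e-01],
       [-9.99931827e-01,  1.16459088e-02, -8.45097423e-04],
       [-1.09959204e-03, -1.65971838e-01, -9.86129880e-01]]), array([ 0.47773495, -0.0148134 ,  0.77384106])) dict_keys(['vfov', 'cx', 'cy', 'rvec', 'tvec'])
```

View pics/top0.png

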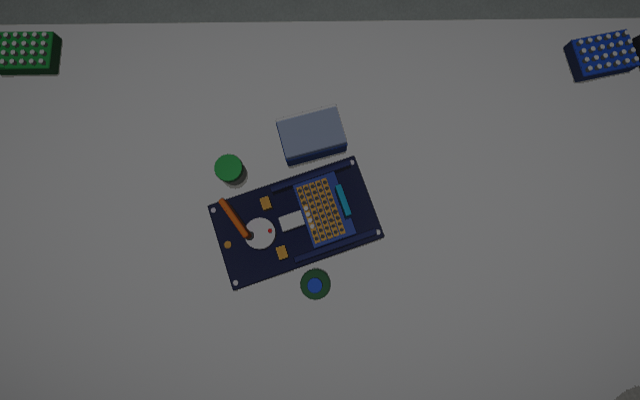

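View pics/side0.png

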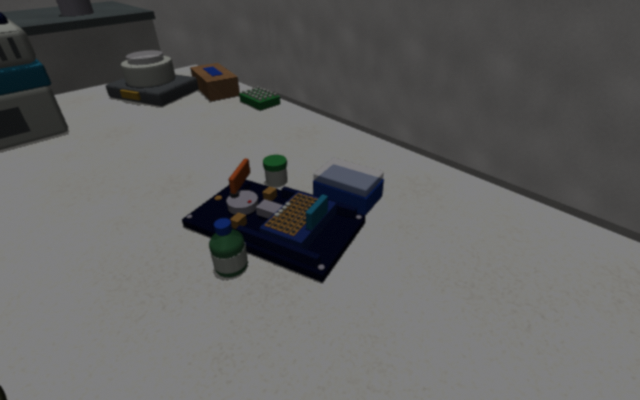

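The top view shows the dock with forward to image-left. The orange lever runs from the pivot at about (248,236) to its tip at (222,200), and the teal tab is at (343,200). The bottle is at (315,285), the jar at (229,168) and the tip box at (312,135). The side view agrees.

```bash
cat > m.py <<'E'
from h import *
def dockpose(C,p):
    g=p.astype(int); 
    # deck bolts: bright grey small spots near estimates
    pts=[]
    for e in ((212,210),(352,162),(378,232),(235,283)):
        u,v=e; w=g[v-6:v+7,u-6:u+7].min(2); m=(w>90 if w.max()>100 else w>0.7*w.max())
        n,l,st,ce=cv2.connectedComponentsWithStats(m.astype(np.uint8))
        k=min(range(1,n),key=lambda i:np.hypot(*(ce[i]-6))); pts.append(ce[k]+[u-6,v-6])
    return np.array(pts)
E
python3 - <<'E'
from m import *
z=np.load("top0.npz"); p,d=z["p"],z["d"]; C=cam("top"); P=cloud(C,d)
b=dockpose(C,p); W=ray(C,b,.02); print("bolts",b.round(1).tolist(),W.round(4).tolist())
hsv=cv2.cvtColor(p,cv2.COLOR_RGB2HSV)
# navy plate
m=((hsv[...,0]>100)&(hsv[...,0]<135)&(hsv[...,2]<90)&(hsv[...,1]>90)).astype(np.uint8)
m[:150]=0;m=cv2.morphologyEx(m,cv2.MORPH_CLOSE,np.ones((25,25)))
c=max(cv2.findContours(m,0,2)[0],key=cv2.contourArea); ap=cv2.approxPolyDP(c,8,True)[:,0]; print("plate",ap.tolist(),ray(C,ap,.02).round(3).tolist())
def mask(lo,hi,s=120,vmin=50): return (hsv[...,0]>=lo)&(hsv[...,0]<=hi)&(hsv[...,1]>s)&(hsv[...,2]>vmin)
for n,(lo,hi) in dict(orange=(5,13),teal=(90,103),green=(60,85),red=(0,4),red2=(170,180)).items():
    k,l,st,ce=cv2.connectedComponentsWithStats(mask(lo,hi).astype(np.uint8))
    for i in range(1,k):
        if st[i,4]>8 and 180<ce[i][0]<400 and ce[i][1]>90:
            q=P[l==i]; h=np.percentile(q[:,2],[5,50,95]); print(n,st[i].tolist(),ce[i].round(1),h.round(3))
            if n in("orange","teal"):
                r=cv2.minAreaRect(np.argwhere(l==i)[:,::-1].astype(np.float32)); print(cv2.boxPoints(r).round(1).tolist(),ray(C,cv2.boxPoints(r),.084).round(3).tolist())
big=cv2.resize(p[140:310,190:400],None,fx=3.8,fy=3.5,interpolation=2); big=np.clip(big*1.6,0,255).astype(np.uint8)
cv2.imwrite("pics/crop.png",big[:,:,::-1])
E
```

```text
bolts [[212.9, 209.6], [351.9, 161.8], [378.0, 231.5], [235.1, 282.0]] [[0.58, 0.2086, 0.02], [0.6736, -0.0677, 0.02], [0.5331, -0.1154, 0.02], [0.4398, 0.1609, 0.02]]
plate [[345, 150], [284, 152], [284, 180], [208, 206], [233, 289], [306, 272], [317, 292], [323, 257], [382, 236]] [[0.698, -0.054, 0.02], [0.696, 0.069, 0.02], [0.638, 0.069, 0.02], [0.587, 0.219, 0.02], [0.427, 0.165, 0.02], [0.457, 0.025, 0.02], [0.419, 0.005, 0.02], [0.485, -0.008, 0.02], [0.524, -0.123, 0.02]]
orange [219, 198, 30, 40, 260] [232.5 216.8] [0.022 0.084 0.086]
[[217.3000030517578, 200.89999389648438], [222.8000030517578, 197.0], [249.10000610351562, 234.5], [243.60000610351562, 238.39999389648438]] [[0.587, 0.182, 0.084], [0.594, 0.172, 0.084], [0.526, 0.123, 0.084], [0.519, 0.133, 0.084]]
teal [335, 184, 17, 32, 210] [343.  199.5] [0.083 0.085 0.086]
[[334.3999938964844, 185.1999969482422], [340.29998779296875, 183.10000610351562], [351.5, 213.8000030517578], [345.5, 216.0]] [[0.613, -0.03, 0.084], [0.617, -0.041, 0.084], [0.561, -0.06, 0.084], [0.557, -0.049, 0.084]]
green [215, 155, 27, 26, 568] [227.9 167.4] [0.055 0.057 0.059]
red [268, 229, 4, 3, 9] [269.3 229.9] [0.042 0.044 0.045]
```

View pics/crop.png

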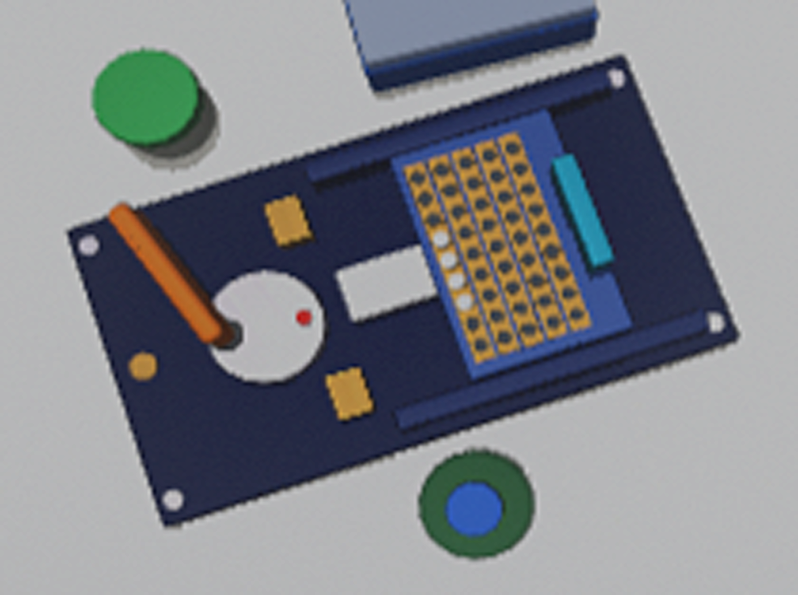

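The crop confirms the masks: four deck bolts, the lever pointing to dock -y turned about 0.3 rad counterclockwise, the red dot facing the nose, and the tab behind the wells. Next I plan the moves in tool axes.

```bash
cat >> h.py <<'E'
c0=np.array([.5566,.0466]); F=np.array([-.3204,.9473]); F/=np.linalg.norm(F); L=np.array([-F[1],F[0]])
O=c0-.01*F; PIV=O+.1*F
def dock(p): q=np.asarray(p)[...,:2]-O; return np.stack([q@F,q@L],-1)
def world(x,y): return O+x*F+y*L
def tool():
    s=readout.sense(); q=s["tool_rot"]; return s,R.from_quat([q[1],q[2],q[3],q[0]]).as_matrix()
def fc(th,A,r=.058,gap=0,a=.0145,b=.011):
    th=th+np.arctan2(-L[1],-L[0]); u=np.array([np.cos(th),np.sin(th)]); t=np.array([-u[1],u[0]])
    s=a*abs(A[:2,1]@t)+b*abs(A[:2,2]@t); return PIV+r*u-(.006+s+gap)*t
E
python3 - <<'E'
from h import *
s,A=tool(); print("A",A.round(3).tolist())
C=cam("top"); print("pivot",PIV,"O",O,"dockyaw",np.degrees(np.arctan2(F[1],F[0])))
print("lever tip dock",dock([.5905,.177]),"tab rear",dock([.589,-.0505]))
for n,uv,z in (("jar",(227.9,167.4),.056),("bottlecap",(315,286),.095),("tipbox",(312,133),.063)): w=ray(C,uv,z)[0]; print(n,w.round(3),dock(w).round(3))
st=fc(.3,A,gap=.012); print("start",st, "fin",fc(3.5,A)); 
print("delta tool to start mm",(A.T@np.r_[st-s["eef_pos"][:2],0]*1e3).round(1))
E
```

```text
A [[-0.001, 0.363, -0.932], [0.002, -0.932, -0.363], [-1.0, -0.002, 0.0]]
pivot [0.52776448 0.13185557] O [0.55980395 0.03712716] dockyaw 108.68679279920805
lever tip dock [ 0.12266448 -0.07389239] tab rear [-0.09236208  0.00041831]
jar [0.656 0.172 0.056] [ 0.097 -0.135]
bottlecap [0.435 0.006 0.095] [0.01  0.128]
tipbox [0.72  0.011 0.063] [-0.076 -0.144]
start [0.59515592 0.13764586] fin [0.46817372 0.11313908]
delta tool to start mm [   0.9 -536.6 -604.6]
```

Call:
{"name": "carry_out", "arguments": {
  "targets": [
    {"dy": -15,"dz": -15,"grip": 1},
    {"dy": -27,"dz": -30,"grip": 1},
    {"dy": -27,"dz": -30,"grip": 1},
    {"dy": -27,"dz": -30,"grip": 1},
    {"dy": -27,"dz": -30,"grip": 1},
    {"dy": -27,"dz": -30,"grip": 1},
    {"dy": -27,"dz": -30,"grip": 1},
    {"dy": -27,"dz": -30,"grip": 1},
    {"dy": -27,"dz": -30,"grip": 1},
    {"dy": -27,"dz": -30,"grip": 1},
    {"dy": -27,"dz": -30,"grip": 1},
    {"dy": -27,"dz": -30,"grip": 1}
  ]
}}

```text
validation failed for argument at $.ta...
```

Call:
{"name": "carry_out", "arguments": {
  "targets": [
    {"dy": -27,"dz": -30,"grip": 1},
    {"dy": -27,"dz": -30,"grip": 1},
    {"dy": -27,"dz": -30,"grip": 1},
    {"dy": -27,"dz": -30,"grip": 1},
    {"dy": -27,"dz": -30,"grip": 1},
    {"dy": -27,"dz": -30,"grip": 1},
    {"dy": -27,"dz": -30,"grip": 1},
    {"dy": -10,"dz": -20,"grip": 1},
    {"rx": 0.045,"grip": 1},
    {"grip": 1},
    {"grip": 1}
  ]
}}

```text
validation failed for argument at $.ta...
```

```bash
cat > st.py <<'E'
from h import *
s,A=tool(); print(s["time_s"],"tcp",s["eef_pos"].round(4) if hasattr(s["eef_pos"],"round") else s["eef_pos"],"dock",(dock(s["eef_pos"])*1e3).round(1),"F",np.round(s["contact_force"],1),"w",s["gripper_width"],"q",np.round(s["joint_pos"],2))
print("A",A.round(3).tolist())
E
python3 - <<'E'
exec(open("st.py").read())
p,d=vision.capture("wrist"); C=cam("wrist"); np.savez("w0.npz",p=p,d=d)
cv2.imwrite("pics/w0.png",np.clip(p[:,:,::-1]*1.4,0,255).astype(np.uint8))
print(proj(C,[*np.c_[[PIV,fc(.3,A,gap=.012)],[.084,.064]],[*world(.043,.05),.04]]).round(0).tolist())
print("tgt dock",(dock(fc(.3,A,gap=.012))*1e3).round(1))
E
```

```text
0.1 tcp [ 0.2268 -0.5819  0.2305] dock [-479.7  513.7] F [ 0.6  0.4 -0. ] w 0.08528916628314709 q [ 1.3   0.51 -0.24  1.5   0.13  1.15 -0.15]
A [[-0.001, 0.363, -0.932], [0.002, -0.932, -0.363], [-1.0, -0.002, 0.0]]
[[-941.0, -1008.0], [-901.0, -1167.0], [-480.0, -592.0]]
tgt dock [ 83.9 -65.7]
```

Both moves were refused at validation, possibly because every row must carry all keys. I'll test that with one full row.

Call:
{"name": "carry_out", "arguments": {
  "targets": [
    {"dx": 0,"dy": -15,"dz": -15,"rx": 0,"ry": 0,"rz": 0,"grip": 1}
  ]
}}

```text
time_s: 0.25
eef_pos: [0.2335, -0.5646, 0.2303]
tool_rot: [-0.129, -0.695, -0.129, 0.696]
contact_force: [0.9, 0.7, 0.4]
gripper_width: 0.0733
```

Call:
{"name": "carry_out", "arguments": {
  "targets": [
    {"dx": 0,"dy": -27,"dz": -30,"rx": 0,"ry": 0,"rz": 0,"grip": 1},
    {"dx": 0,"dy": -27,"dz": -30,"rx": 0,"ry": 0,"rz": 0,"grip": 1},
    {"dx": 0,"dy": -27,"dz": -30,"rx": 0,"ry": 0,"rz": 0,"grip": 1},
    {"dx": 0,"dy": -27,"dz": -30,"rx": 0,"ry": 0,"rz": 0,"grip": 1},
    {"dx": 0,"dy": -27,"dz": -30,"rx": 0,"ry": 0,"rz": 0,"grip": 1},
    {"dx": 0,"dy": -27,"dz": -30,"rx": 0,"ry": 0,"rz": 0,"grip": 1},
    {"dx": 0,"dy": -27,"dz": -30,"rx": 0,"ry": 0,"rz": 0,"grip": 1},
    {"dx": 0,"dy": -27,"dz": -30,"rx": 0,"ry": 0,"rz": 0,"grip": 1},
    {"dx": 0,"dy": -27,"dz": -30,"rx": 0,"ry": 0,"rz": 0,"grip": 1},
    {"dx": 0,"dy": -27,"dz": -30,"rx": 0,"ry": 0,"rz": 0,"grip": 1},
    {"dx": 0,"dy": -27,"dz": -30,"rx": 0,"ry": 0,"rz": 0,"grip": 1},
    {"dx": 0,"dy": -27,"dz": -30,"rx": 0,"ry": 0,"rz": 0,"grip": 1}
  ]
}}

```text
time_s: 1.45
eef_pos: [0.4536, -0.1287, 0.2313]
tool_rot: [-0.131, -0.695, -0.131, 0.695]
contact_force: [0.3, -0.2, 0.6]
gripper_width: 0.0003
```

Call:
{"name": "carry_out", "arguments": {
  "targets": [
    {"dx": 0,"dy": -27,"dz": -31,"rx": 0,"ry": 0,"rz": 0,"grip": 1},
    {"dx": 0,"dy": -27,"dz": -31,"rx": 0,"ry": 0,"rz": 0,"grip": 1},
    {"dx": 0,"dy": -27,"dz": -31,"rx": 0,"ry": 0,"rz": 0,"grip": 1},
    {"dx": 0,"dy": -27,"dz": -31,"rx": 0,"ry": 0,"rz": 0,"grip": 1},
    {"dx": 0,"dy": -27,"dz": -31,"rx": 0,"ry": 0,"rz": 0,"grip": 1},
    {"dx": 0,"dy": -27,"dz": -31,"rx": 0,"ry": 0,"rz": 0,"grip": 1},
    {"dx": 0,"dy": -20,"dz": -25,"rx": 0.045,"ry": 0,"rz": 0,"grip": 1},
    {"dx": 0,"dy": 0,"dz": 0,"rx": 0,"ry": 0,"rz": 0,"grip": 1},
    {"dx": 0,"dy": 0,"dz": 0,"rx": 0,"ry": 0,"rz": 0,"grip": 1}
  ]
}}

```text
time_s: 2.35
eef_pos: [0.5834, 0.1165, 0.2306]
tool_rot: [-0.116, -0.697, -0.116, 0.698]
contact_force: [-0.7, -0.7, -0.4]
gripper_width: 0.0002
```

```bash
python3 - <<'E'
exec(open("st.py").read())
p,d=vision.capture("wrist"); C=cam("wrist"); np.savez("w0.npz",p=p,d=d)
cv2.imwrite("pics/w0.png",np.clip(p[:,:,::-1]*1.4,0,255).astype(np.uint8))
print(proj(C,[[*PIV,.084],[*fc(.3,A,gap=.012),.064],[*world(.043,.05),.04]]).round(0).tolist())
print("tgt dock",(dock(fc(.3,A,gap=.012))*1e3).round(1))
E
```

```text
2.35 tcp [0.5834 0.1165 0.2306] dock [ 67.6 -47.8] F [-0.7 -0.7 -0.4] w 0.00021704726200058016 q [ 0.04  0.48 -0.44  1.58  0.22  1.13 -1.69]
A [[-0.001, 0.323, -0.946], [-0.0, -0.946, -0.323], [-1.0, -0.0, 0.001]]
[[290.0, 231.0], [306.0, 162.0], [343.0, 256.0]]
tgt dock [ 83.6 -65.8]
```

View pics/w0.png

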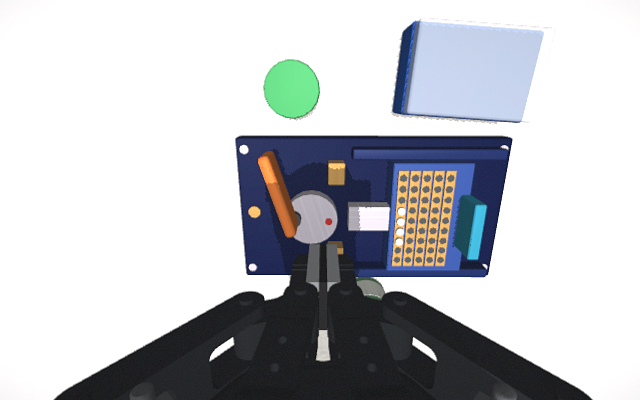

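The wrist view shows the lever from (290,231) to (268,157), with the pivot projecting onto its root as computed. The gap between lever and brass at about (306,162) is free, so I descend there.

Call:
{"name": "carry_out", "arguments": {
  "targets": [
    {"dx": 0,"dy": -16,"dz": -18,"rx": 0,"ry": 0,"rz": 0,"grip": 1},
    {"dx": 30,"dy": 0,"dz": 0,"rx": 0,"ry": 0,"rz": 0,"grip": 1},
    {"dx": 30,"dy": 0,"dz": 0,"rx": 0,"ry": 0,"rz": 0,"grip": 1},
    {"dx": 30,"dy": 0,"dz": 0,"rx": 0,"ry": 0,"rz": 0,"grip": 1},
    {"dx": 30,"dy": 0,"dz": 0,"rx": 0,"ry": 0,"rz": 0,"grip": 1},
    {"dx": 20,"dy": 0,"dz": 0,"rx": 0,"ry": 0,"rz": 0,"grip": 1},
    {"dx": 15,"dy": 0,"dz": 0,"rx": 0,"ry": 0,"rz": 0,"grip": 1},
    {"dx": 15,"dy": 0,"dz": 0,"rx": 0,"ry": 0,"rz": 0,"grip": 1},
    {"dx": 0,"dy": 0,"dz": 0,"rx": 0,"ry": 0,"rz": 0,"grip": 1}
  ]
}}

```text
time_s: 3.3
eef_pos: [0.5942, 0.1344, 0.0596]
tool_rot: [-0.115, -0.696, -0.114, 0.699]
contact_force: [0.5, -0.1, -0.2]
gripper_width: -0.0003
```

```bash
python3 - <<'E'
exec(open("st.py").read())
th=np.r_[np.arange(.3,3.5,.14),3.5,3.6]; q=np.array([dock(fc(t,A)) for t in th])*1e3
prev=dock(s["eef_pos"])*1e3
for t,x in zip(th,q): print(round(t,2),x.round(1),"dy",(-(x-prev)[0]).round(1),"dz",(x-prev)[1].round(1)); prev=x
E
```

```text
3.3 tcp [0.5942 0.1344 0.0596] dock [ 81.1 -63.8] F [ 0.5 -0.1 -0.2] w -0.0002795929874291137 q [-0.03  0.68 -0.38  1.74  0.33  0.79 -1.82]
A [[-0.004, 0.319, -0.948], [-0.002, -0.948, -0.319], [-1.0, 0.001, 0.004]]
0.3 [ 95.1 -62.2] dy -13.9 dz 1.5
0.44 [103.2 -62.6] dy -8.1 dz -0.4
0.58 [111.6 -61.8] dy -8.4 dz 0.9
0.72 [120.1 -59.5] dy -8.5 dz 2.2
0.86 [128.4 -55.9] dy -8.3 dz 3.7
1.0 [136.3 -50.8] dy -7.9 dz 5.1
1.14 [143.5 -44.2] dy -7.2 dz 6.5
1.28 [149.6 -36.4] dy -6.1 dz 7.8
1.42 [154.5 -27.5] dy -4.8 dz 8.9
1.56 [157.8 -17.8] dy -3.3 dz 9.8
1.7 [159.9 -11.2] dy -2.1 dz 6.6
1.84 [161.4  -4.3] dy -1.4 dz 6.9
1.98 [161.9   3. ] dy -0.6 dz 7.3
2.12 [161.5  10.7] dy 0.5 dz 7.7
2.26 [159.8  18.6] dy 1.6 dz 7.9
2.4 [157.   26.5] dy 2.9 dz 7.9
2.54 [152.8  34.1] dy 4.2 dz 7.7
2.68 [147.2  41.3] dy 5.5 dz 7.2
2.82 [140.4  47.7] dy 6.8 dz 6.4
2.96 [132.3  53. ] dy 8.0 dz 5.3
3.1 [123.3  57.1] dy 9.0 dz 4.0
3.24 [115.7  59.8] dy 7.6 dz 2.8
3.38 [108.4  61.7] dy 7.4 dz 1.9
3.5 [101.6  62.5] dy 6.7 dz 0.8
3.6 [95.7 62.6] dy 5.9 dz 0.0
```

Call:
{"name": "carry_out", "arguments": {
  "targets": [
    {"dx": 0,"dy": -7,"dz": 1,"rx": 0,"ry": 0,"rz": 0,"grip": 1},
    {"dx": 0,"dy": -7,"dz": 0.5,"rx": 0,"ry": 0,"rz": 0,"grip": 1},
    {"dx": 0,"dy": -8,"dz": -0.4,"rx": 0,"ry": 0,"rz": 0,"grip": 1},
    {"dx": 0,"dy": -8.4,"dz": 0.9,"rx": 0,"ry": 0,"rz": 0,"grip": 1},
    {"dx": 0,"dy": -8.5,"dz": 2.2,"rx": 0,"ry": 0,"rz": 0,"grip": 1},
    {"dx": 0,"dy": -8.3,"dz": 3.7,"rx": 0,"ry": 0,"rz": 0,"grip": 1},
    {"dx": 0,"dy": -7.9,"dz": 5.1,"rx": 0,"ry": 0,"rz": 0,"grip": 1}
  ]
}}

```text
time_s: 4.0
eef_pos: [0.5653, 0.1857, 0.0614]
tool_rot: [0.115, 0.698, 0.115, -0.697]
contact_force: [1.9, -2.2, -0.3]
gripper_width: -0.0001
```

```bash
python3 st.py
```

```text
4.0 tcp [0.5653 0.1857 0.0614] dock [139.  -52.8] F [ 1.9 -2.2 -0.3] w -0.00014302861880321273 q [-0.13  0.66 -0.37  1.79  0.33  0.76 -1.91]
A [[0.001, 0.321, -0.947], [0.0, -0.947, -0.321], [-1.0, 0.0, -0.001]]
```

The force is about 3 N, as expected for the lever's friction, so I continue the arc.

Call:
{"name": "carry_out", "arguments": {
  "targets": [
    {"dx": 0,"dy": -5,"dz": 8,"rx": 0,"ry": 0,"rz": 0,"grip": 1},
    {"dx": 0,"dy": -6,"dz": 8,"rx": 0,"ry": 0,"rz": 0,"grip": 1},
    {"dx": 0,"dy": -4.8,"dz": 8.9,"rx": 0,"ry": 0,"rz": 0,"grip": 1},
    {"dx": 0,"dy": -3.3,"dz": 9.8,"rx": 0,"ry": 0,"rz": 0,"grip": 1},
    {"dx": 0,"dy": -2.1,"dz": 6.6,"rx": 0,"ry": 0,"rz": 0,"grip": 1},
    {"dx": 0,"dy": -1.4,"dz": 6.9,"rx": 0,"ry": 0,"rz": 0,"grip": 1},
    {"dx": 0,"dy": -0.6,"dz": 7.3,"rx": 0,"ry": 0,"rz": 0,"grip": 1},
    {"dx": 0,"dy": 0.5,"dz": 7.7,"rx": 0,"ry": 0,"rz": 0,"grip": 1}
  ]
}}

```text
time_s: 4.8
eef_pos: [0.4983, 0.1865, 0.0615]
tool_rot: [0.115, 0.698, 0.115, -0.697]
contact_force: [3.6, 0.4, 0.7]
gripper_width: -0.0006
```

```bash
python3 st.py
```

```text
4.8 tcp [0.4983 0.1865 0.0615] dock [161.2  10.4] F [3.6 0.4 0.7] w -0.0006396283380682309 q [-0.16  0.58 -0.37  1.95  0.33  0.66 -1.98]
A [[0.001, 0.321, -0.947], [0.001, -0.947, -0.321], [-1.0, -0.001, -0.001]]
```

Tracking is within 1 mm, so I continue to about 3.38 rad and then check.

Call:
{"name": "carry_out", "arguments": {
  "targets": [
    {"dx": 0,"dy": 1.6,"dz": 7.9,"rx": 0,"ry": 0,"rz": 0,"grip": 1},
    {"dx": 0,"dy": 2.9,"dz": 7.9,"rx": 0,"ry": 0,"rz": 0,"grip": 1},
    {"dx": 0,"dy": 4.2,"dz": 7.7,"rx": 0,"ry": 0,"rz": 0,"grip": 1},
    {"dx": 0,"dy": 5.5,"dz": 7.2,"rx": 0,"ry": 0,"rz": 0,"grip": 1},
    {"dx": 0,"dy": 6.8,"dz": 6.4,"rx": 0,"ry": 0,"rz": 0,"grip": 1},
    {"dx": 0,"dy": 8,"dz": 5.3,"rx": 0,"ry": 0,"rz": 0,"grip": 1},
    {"dx": 0,"dy": 9,"dz": 4,"rx": 0,"ry": 0,"rz": 0,"grip": 1},
    {"dx": 0,"dy": 7.6,"dz": 2.8,"rx": 0,"ry": 0,"rz": 0,"grip": 1},
    {"dx": 0,"dy": 4,"dz": 1,"rx": 0,"ry": 0,"rz": 0,"grip": 1},
    {"dx": 0,"dy": 3,"dz": 0.8,"rx": 0,"ry": 0,"rz": 0,"grip": 1}
  ]
}}

```text
time_s: 5.8
eef_pos: [0.4668, 0.1193, 0.0611]
tool_rot: [-0.115, -0.697, -0.115, 0.698]
contact_force: [0.6, 3.1, -0.5]
gripper_width: -0.0001
```

Call:
{"name": "carry_out", "arguments": {
  "targets": [
    {"dx": 0,"dy": 2,"dz": 0.3,"rx": 0,"ry": 0,"rz": 0,"grip": 1},
    {"dx": 0,"dy": 2,"dz": 0.3,"rx": 0,"ry": 0,"rz": 0,"grip": 1}
  ]
}}

```text
time_s: 6.0
eef_pos: [0.4677, 0.116, 0.0612]
tool_rot: [-0.115, -0.698, -0.115, 0.698]
contact_force: [0.3, 3.3, -0.4]
gripper_width: 0.0
```

```bash
python3 st.py
```

```text
6.0 tcp [0.4677 0.116  0.0612] dock [104.2  62. ] F [ 0.3  3.3 -0.4] w 1.654349637492244e-05 q [-0.04  0.53 -0.37  2.08  0.34  0.59 -1.89]
A [[-0.0, 0.321, -0.947], [0.0, -0.947, -0.321], [-1.0, -0.0, 0.0]]
```

Call:
{"name": "carry_out", "arguments": {
  "targets": [
    {"dx": 0,"dy": 2,"dz": 0,"rx": 0,"ry": 0,"rz": 0,"grip": 1},
    {"dx": 0,"dy": 2,"dz": 0,"rx": 0,"ry": 0,"rz": 0,"grip": 1},
    {"dx": 0,"dy": 0,"dz": 0,"rx": 0,"ry": 0,"rz": 0,"grip": 1}
  ]
}}

```text
time_s: 6.3
eef_pos: [0.4689, 0.1125, 0.0613]
tool_rot: [-0.115, -0.698, -0.115, 0.698]
contact_force: [0.0, 3.4, -0.2]
gripper_width: 0.0001
```

Call:
{"name": "carry_out", "arguments": {
  "targets": [
    {"dx": 0,"dy": 1.5,"dz": 0,"rx": 0,"ry": 0,"rz": 0,"grip": 1},
    {"dx": 0,"dy": 0,"dz": 0,"rx": 0,"ry": 0,"rz": 0,"grip": 1}
  ]
}}

```text
time_s: 6.5
eef_pos: [0.469, 0.1123, 0.0612]
tool_rot: [-0.115, -0.698, -0.116, 0.698]
contact_force: [-1.8, 7.8, 0.5]
gripper_width: -0.0003
```

Call:
{"name": "carry_out", "arguments": {
  "targets": [
    {"dx": 0,"dy": 1.5,"dz": 0,"rx": 0,"ry": 0,"rz": 0,"grip": 1},
    {"dx": 0,"dy": 0,"dz": 0,"rx": 0,"ry": 0,"rz": 0,"grip": 1}
  ]
}}

```text
time_s: 6.7
eef_pos: [0.4691, 0.1121, 0.0613]
tool_rot: [-0.115, -0.697, -0.117, 0.698]
contact_force: [-2.8, 11.2, -0.6]
gripper_width: 0.0002
```

The lever is on its end stop: the force rose from 3 to 11 N with no motion at the predicted 3.5 rad position. I back off, lift, and move over the carriage to behind the tab.

Call:
{"name": "carry_out", "arguments": {
  "targets": [
    {"dx": 0,"dy": -10,"dz": 0,"rx": 0,"ry": 0,"rz": 0,"grip": 1},
    {"dx": 0,"dy": -15,"dz": 0,"rx": 0,"ry": 0,"rz": 0,"grip": 1},
    {"dx": -30,"dy": 0,"dz": 0,"rx": 0,"ry": 0,"rz": 0,"grip": 1},
    {"dx": -40,"dy": 0,"dz": 0,"rx": 0,"ry": 0,"rz": 0,"grip": 1},
    {"dx": -40,"dy": 0,"dz": 0,"rx": 0,"ry": 0,"rz": 0,"grip": 1},
    {"dx": -20,"dy": 20,"dz": -10,"rx": 0,"ry": 0,"rz": 0,"grip": 1},
    {"dx": 0,"dy": 40,"dz": -10,"rx": 0,"ry": 0,"rz": 0,"grip": 1},
    {"dx": 0,"dy": 40,"dz": -10,"rx": 0,"ry": 0,"rz": 0,"grip": 1},
    {"dx": 0,"dy": 40,"dz": -10,"rx": 0,"ry": 0,"rz": 0,"grip": 1},
    {"dx": 0,"dy": 40,"dz": -10,"rx": 0,"ry": 0,"rz": 0,"grip": 1},
    {"dx": 0,"dy": 40,"dz": -10,"rx": 0,"ry": 0,"rz": 0,"grip": 1},
    {"dx": 0,"dy": 15,"dz": 0,"rx": 0,"ry": 0,"rz": 0,"grip": 1}
  ]
}}

```text
time_s: 7.9
eef_pos: [0.5953, -0.0759, 0.1905]
tool_rot: [-0.114, -0.698, -0.112, 0.699]
contact_force: [-0.2, -0.2, 0.1]
gripper_width: -0.0002
```

```bash
python3 - <<'E'
exec(open("st.py").read())
for n in ("top","wrist","side"):
    p,d=vision.capture(n); np.savez(f"{n}1.npz",p=p,d=d)
    if n=="wrist":C=cam(n); print(proj(C,[[*world(-.0924,0),.084]]))
    if n!="side": cv2.imwrite(f"pics/{n}1.png",np.clip(p[:,:,::-1]*1.4,0,255).astype(np.uint8))
a=cv2.imread("pics/top1.png")[130:310,180:420]; b=cv2.imread("pics/wrist1.png")
cv2.imwrite("pics/both1.png",np.vstack([cv2.resize(a,(400,300)),cv2.resize(b,(480,300))[:,:400]]) if 0 else np.hstack([cv2.resize(a,(400,300)),cv2.resize(b,(400,300))]))
E
```

```text
7.9 tcp [ 0.5953 -0.0759  0.1905] dock [-118.5    2.6] F [-0.2 -0.2  0.1] w -0.00022794797771143296 q [ 0.34  0.52 -0.41  1.63  0.23  1.04 -1.39]
A [[-0.001, 0.315, -0.949], [-0.003, -0.949, -0.315], [-1.0, 0.003, 0.002]]
[[294.91863343 194.09646669]]
```

View pics/both1.png

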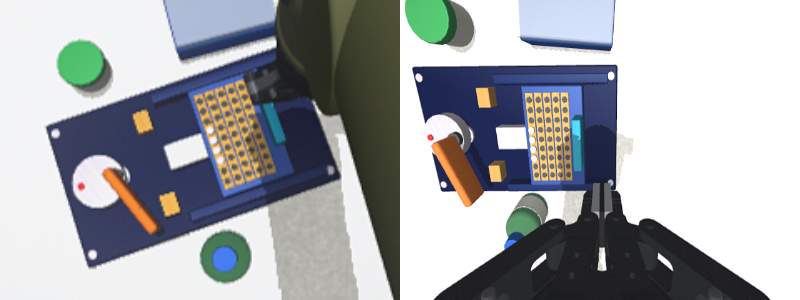

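The lever is now past dock +y with the red dot on the far side. The carriage is unmoved and the bystanders are still in place. Now I lower behind the tab, tilting the tips slightly forward so the push is low.

Call:
{"name": "carry_out", "arguments": {
  "targets": [
    {"dx": 0,"dy": 12,"dz": -3,"rx": 0,"ry": 0,"rz": 0,"grip": 1},
    {"dx": 30,"dy": 0,"dz": 0,"rx": 0,"ry": 0,"rz": 0,"grip": 1},
    {"dx": 30,"dy": 0,"dz": 0,"rx": 0,"ry": 0,"rz": 0,"grip": 1},
    {"dx": 30,"dy": 0,"dz": 0,"rx": 0,"ry": 0,"rz": 0,"grip": 1},
    {"dx": 25,"dy": 0,"dz": 0,"rx": 0,"ry": 0,"rz": 0,"grip": 1},
    {"dx": 20,"dy": 0,"dz": 0,"rx": 0,"ry": 0,"rz": 0,"grip": 1},
    {"dx": 0,"dy": 0,"dz": 0,"rx": 0,"ry": 0,"rz": -0.08,"grip": 1},
    {"dx": 0,"dy": 0,"dz": 0,"rx": 0,"ry": 0,"rz": 0,"grip": 1}
  ]
}}

```text
time_s: 8.85
eef_pos: [0.6009, -0.0822, 0.0555]
tool_rot: [-0.086, -0.692, -0.143, 0.702]
contact_force: [0.7, -1.6, 0.1]
gripper_width: -0.0001
```

```bash
python3 st.py
```

```text
8.85 tcp [ 0.6009 -0.0822  0.0555] dock [-126.2   -0.7] F [ 0.7 -1.6  0.1] w -0.0001085320621354226 q [ 0.39  0.7  -0.41  1.72  0.26  0.81 -1.37]
A [[-0.027, 0.318, -0.948], [0.076, -0.945, -0.319], [-0.997, -0.081, 0.001]]
```

Call:
{"name": "carry_out", "arguments": {
  "targets": [
    {"dx": 0.4,"dy": -5,"dz": 0,"rx": 0,"ry": 0,"rz": 0,"grip": 1},
    {"dx": 0.4,"dy": -5,"dz": 0,"rx": 0,"ry": 0,"rz": 0,"grip": 1},
    {"dx": 0.4,"dy": -5,"dz": 0,"rx": 0,"ry": 0,"rz": 0,"grip": 1},
    {"dx": 0.4,"dy": -4,"dz": 0,"rx": 0,"ry": 0,"rz": 0,"grip": 1},
    {"dx": 0.3,"dy": -4,"dz": 0,"rx": 0,"ry": 0,"rz": 0,"grip": 1},
    {"dx": 0.3,"dy": -4,"dz": 0,"rx": 0,"ry": 0,"rz": 0,"grip": 1}
  ]
}}

```text
time_s: 9.45
eef_pos: [0.5932, -0.0563, 0.0569]
tool_rot: [-0.088, -0.693, -0.142, 0.701]
contact_force: [1.5, -4.9, 1.9]
gripper_width: -0.0003
```

```bash
python3 st.py
```

```text
9.45 tcp [ 0.5932 -0.0563  0.0569] dock [-99.2  -1.7] F [ 1.5 -4.9  1.9] w -0.00030156375986859966 q [ 0.35  0.68 -0.41  1.76  0.26  0.79 -1.41]
A [[-0.023, 0.319, -0.947], [0.073, -0.945, -0.32], [-0.997, -0.077, -0.001]]
```

The carriage is moving at about 5 N, so I continue to roughly 8 mm short of home.

Call:
{"name": "carry_out", "arguments": {
  "targets": [
    {"dx": 0.4,"dy": -4,"dz": 0.1,"rx": 0,"ry": 0,"rz": 0,"grip": 1},
    {"dx": 0.4,"dy": -4,"dz": 0.1,"rx": 0,"ry": 0,"rz": 0,"grip": 1},
    {"dx": 0.4,"dy": -4,"dz": 0.1,"rx": 0,"ry": 0,"rz": 0,"grip": 1},
    {"dx": 0.4,"dy": -4,"dz": 0.1,"rx": 0,"ry": 0,"rz": 0,"grip": 1},
    {"dx": 0.4,"dy": -4,"dz": 0.1,"rx": 0,"ry": 0,"rz": 0,"grip": 1},
    {"dx": 0.4,"dy": -4,"dz": 0.1,"rx": 0,"ry": 0,"rz": 0,"grip": 1},
    {"dx": 0.4,"dy": -4,"dz": 0.1,"rx": 0,"ry": 0,"rz": 0,"grip": 1},
    {"dx": 0.3,"dy": -3,"dz": 0,"rx": 0,"ry": 0,"rz": 0,"grip": 1}
  ]
}}

```text
time_s: 10.25
eef_pos: [0.5834, -0.028, 0.0568]
tool_rot: [-0.088, -0.694, -0.141, 0.701]
contact_force: [2.6, -8.0, 6.4]
gripper_width: -0.0001
```

```bash
python3 st.py
```

```text
10.25 tcp [ 0.5834 -0.028   0.0568] dock [-69.2  -1.5] F [ 2.6 -8.   6.4] w -0.000101320001495566 q [ 0.3   0.67 -0.41  1.79  0.25  0.76 -1.46]
A [[-0.021, 0.318, -0.948], [0.073, -0.945, -0.319], [-0.997, -0.076, -0.003]]
```

A downward load is building up (6 N), so I drop the dx compensation and continue in small steps.

Call:
{"name": "carry_out", "arguments": {
  "targets": [
    {"dx": 0,"dy": -2,"dz": 0,"rx": 0,"ry": 0,"rz": 0,"grip": 1},
    {"dx": 0,"dy": -2,"dz": 0,"rx": 0,"ry": 0,"rz": 0,"grip": 1},
    {"dx": 0,"dy": -2,"dz": 0,"rx": 0,"ry": 0,"rz": 0,"grip": 1},
    {"dx": 0,"dy": -2,"dz": 0,"rx": 0,"ry": 0,"rz": 0,"grip": 1}
  ]
}}

```text
time_s: 10.65
eef_pos: [0.58, -0.0197, 0.0569]
tool_rot: [-0.087, -0.693, -0.141, 0.701]
contact_force: [2.6, -4.6, 1.0]
gripper_width: 0.0001
```

Call:
{"name": "carry_out", "arguments": {
  "targets": [
    {"dx": 0.1,"dy": -2,"dz": 0,"rx": 0,"ry": 0,"rz": 0,"grip": 1}
  ]
}}

```text
time_s: 10.75
eef_pos: [0.5793, -0.0177, 0.0569]
tool_rot: [-0.087, -0.693, -0.142, 0.701]
contact_force: [1.4, -5.2, 1.4]
gripper_width: 0.0003
```

```bash
python3 st.py
```

```text
10.75 tcp [ 0.5793 -0.0177  0.0569] dock [-58.2  -0.9] F [ 1.4 -5.2  1.4] w 0.00029587623394546964 q [ 0.29  0.66 -0.41  1.8   0.25  0.75 -1.48]
A [[-0.023, 0.319, -0.947], [0.074, -0.945, -0.32], [-0.997, -0.077, -0.001]]
```

Call:
{"name": "carry_out", "arguments": {
  "targets": [
    {"dx": 0.1,"dy": -1.5,"dz": 0,"rx": 0,"ry": 0,"rz": 0,"grip": 1}
  ]
}}

```text
time_s: 10.85
eef_pos: [0.5787, -0.0162, 0.0569]
tool_rot: [-0.087, -0.693, -0.142, 0.701]
contact_force: [1.4, -5.9, 1.7]
gripper_width: -0.0001
```

Call:
{"name": "carry_out", "arguments": {
  "targets": [
    {"dx": 0.1,"dy": -1.5,"dz": 0,"rx": 0,"ry": 0,"rz": 0,"grip": 1}
  ]
}}

```text
time_s: 10.95
eef_pos: [0.5782, -0.0148, 0.0569]
tool_rot: [-0.087, -0.693, -0.142, 0.701]
contact_force: [0.8, -5.0, 1.8]
gripper_width: -0.0002
```

Call:
{"name": "carry_out", "arguments": {
  "targets": [
    {"dx": 0.1,"dy": -1.5,"dz": 0,"rx": 0,"ry": 0,"rz": 0,"grip": 1}
  ]
}}

```text
time_s: 11.05
eef_pos: [0.5777, -0.0143, 0.0569]
tool_rot: [-0.088, -0.693, -0.141, 0.701]
contact_force: [1.6, -9.7, 2.9]
gripper_width: -0.0
```

Call:
{"name": "carry_out", "arguments": {
  "targets": [
    {"dx": 0,"dy": -1.5,"dz": 0,"rx": 0,"ry": 0,"rz": 0,"grip": 1},
    {"dx": 0,"dy": 0,"dz": 0,"rx": 0,"ry": 0,"rz": 0,"grip": 1}
  ]
}}

```text
time_s: 11.25
eef_pos: [0.5774, -0.0143, 0.057]
tool_rot: [-0.088, -0.693, -0.14, 0.701]
contact_force: [2.7, -9.5, 2.2]
gripper_width: 0.0004
```

```bash
python3 st.py
```

```text
11.25 tcp [ 0.5774 -0.0143  0.057 ] dock [-54.3  -0.2] F [ 2.7 -9.5  2.2] w 0.0004143360114763564 q [ 0.28  0.66 -0.4   1.81  0.25  0.75 -1.48]
A [[-0.023, 0.318, -0.948], [0.071, -0.945, -0.318], [-0.997, -0.075, -0.0]]
```

The carriage is stopped: force is about 10 N and further commands give no motion. I back off, rise and look.

Call:
{"name": "carry_out", "arguments": {
  "targets": [
    {"dx": 0,"dy": 5,"dz": 0,"rx": 0,"ry": 0,"rz": 0,"grip": 1},
    {"dx": 0,"dy": 15,"dz": 0,"rx": 0,"ry": 0,"rz": 0,"grip": 1},
    {"dx": -30,"dy": 5,"dz": 0,"rx": 0,"ry": 0,"rz": 0,"grip": 1},
    {"dx": -40,"dy": 0,"dz": 0,"rx": 0,"ry": 0,"rz": 0.08,"grip": 1},
    {"dx": -40,"dy": 0,"dz": 25,"rx": 0,"ry": 0,"rz": 0,"grip": 1},
    {"dx": -30,"dy": 0,"dz": 35,"rx": 0,"ry": 0,"rz": 0,"grip": 1},
    {"dx": 0,"dy": -30,"dz": 35,"rx": 0,"ry": 0,"rz": 0,"grip": 1},
    {"dx": 0,"dy": -30,"dz": 5,"rx": 0,"ry": 0,"rz": 0,"grip": 1},
    {"dx": 0,"dy": -20,"dz": 0,"rx": 0,"ry": 0,"rz": 0,"grip": 1},
    {"dx": 0,"dy": 0,"dz": 0,"rx": 0,"ry": 0,"rz": 0,"grip": 1}
  ]
}}

```text
time_s: 12.25
eef_pos: [0.465, 0.0066, 0.1949]
tool_rot: [0.116, 0.698, 0.117, -0.697]
contact_force: [0.7, 0.1, 0.1]
gripper_width: -0.0002
```

```bash
python3 - <<'E'
exec(open("st.py").read())
p,d=vision.capture("wrist"); C=cam("wrist"); np.savez("w2.npz",p=p,d=d)
cv2.imwrite("pics/w2.png",np.clip(p[:,:,::-1]*1.3,0,255).astype(np.uint8))
for h in [(.043,.05),(.043,-.05),(.061,.05),(.061,-.05),(.1,0)]: print(h,proj(C,[[*world(*h),.084 if h[0]==.1 else .04]]).round(1))
E
```

```text
12.25 tcp [0.465  0.0066 0.1949] dock [ 1.4 99.6] F [0.7 0.1 0.1] w -0.00016579836802107495 q [ 0.28  0.32 -0.47  1.96  0.18  0.9  -1.51]
A [[0.0, 0.325, -0.946], [0.001, -0.946, -0.325], [-1.0, -0.001, -0.001]]
(0.043, 0.05) [[277.1 131.7]]
(0.043, -0.05) [[272.5   9.3]]
(0.061, 0.05) [[257.7 131.6]]
(0.061, -0.05) [[250.9   9.2]]
(0.1, 0) [[190.1  68.6]]
```

View pics/w2.png

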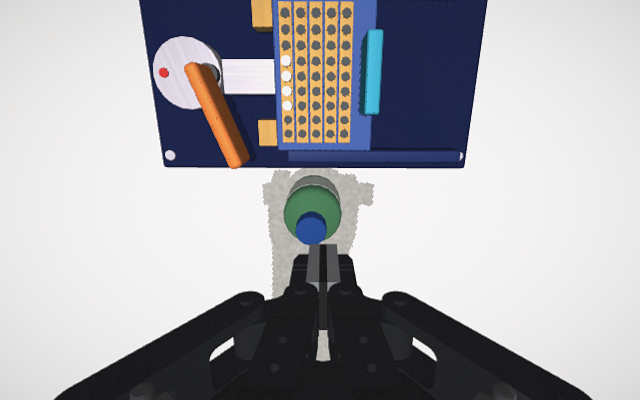

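The wrist view shows the carriage front at about column 275, flush against both brass blocks at (268,133) and (262,12). The nose reaches the cam's low side, the red dot at (163,72) faces away, and the bottle stands. I move the arm out of the way for a numeric top-view check.

Call:
{"name": "carry_out", "arguments": {
  "targets": [
    {"dx": -25,"dy": 25,"dz": 0,"rx": 0,"ry": 0,"rz": 0,"grip": 1},
    {"dx": -20,"dy": 40,"dz": 0,"rx": 0,"ry": 0,"rz": 0,"grip": 1},
    {"dx": 0,"dy": 40,"dz": 0,"rx": 0,"ry": 0,"rz": 0,"grip": 1},
    {"dx": 0,"dy": 40,"dz": 0,"rx": 0,"ry": 0,"rz": 0,"grip": 1},
    {"dx": 0,"dy": 40,"dz": 0,"rx": 0,"ry": 0,"rz": 0,"grip": 1},
    {"dx": 0,"dy": 40,"dz": 0,"rx": 0,"ry": 0,"rz": 0,"grip": 1},
    {"dx": 0,"dy": 40,"dz": 0,"rx": 0,"ry": 0,"rz": 0,"grip": 1},
    {"dx": 0,"dy": 40,"dz": 0,"rx": 0,"ry": 0,"rz": 0,"grip": 1},
    {"dx": 0,"dy": 30,"dz": 0,"rx": 0,"ry": 0,"rz": 0,"grip": 1},
    {"dx": 0,"dy": 0,"dz": 0,"rx": 0,"ry": 0,"rz": 0,"grip": 1}
  ]
}}

```text
time_s: 13.3
eef_pos: [0.5725, -0.3204, 0.2373]
tool_rot: [-0.113, -0.697, -0.112, 0.699]
contact_force: [-0.0, 0.6, -0.2]
gripper_width: -0.0001
```

```bash
python3 - <<'E'
exec(open("st.py").read())
p,d=vision.capture("top"); C=cam("top"); P=cloud(C,d); hsv=cv2.cvtColor(p,cv2.COLOR_RGB2HSV)
for n,(lo,hi) in dict(orange=(5,13),teal=(90,103),red=(0,4)).items():
    m=((hsv[...,0]>=lo)&(hsv[...,0]<=hi)&(hsv[...,1]>120)&(hsv[...,2]>50)).astype(np.uint8)
    k,l,st,ce=cv2.connectedComponentsWithStats(m)
    for i in range(1,k):
        if st[i,4]>6 and 180<ce[i][0]<400 and 150<ce[i][1]<310:
            r=cv2.minAreaRect(np.argwhere(l==i)[:,::-1].astype(np.float32)); print(n,ce[i].round(1),(dock(ray(C,cv2.boxPoints(r),.084 if n!="red" else .042))*1e3).round(1).tolist())
a=np.clip(p[150:300,190:400,::-1]*1.6,0,255).astype(np.uint8)
cv2.imwrite("pics/top3.png",cv2.resize(a,None,fx=3.8,fy=3.8,interpolation=2))
E
```

```text
13.3 tcp [ 0.5725 -0.3204  0.2373] dock [-342.7  102.5] F [-0.   0.6 -0.2] w -8.053028502717274e-05 q [ 0.68  0.56 -0.37  1.4   0.21  1.22 -0.96]
A [[-0.002, 0.314, -0.949], [-0.002, -0.949, -0.314], [-1.0, 0.001, 0.003]]
orange [257.5 250. ] [[107.0, -1.5], [96.0, -5.5], [66.4, 73.6], [77.3, 77.4]]
teal [317.  209.4] [[-30.8, -28.0], [-42.4, -28.1], [-42.2, 31.9], [-30.8, 31.8]]
red [228.1 241.3] [[143.8, -2.3], [139.2, -4.7], [137.3, -1.0], [142.0, 1.3]]
```

View pics/top3.png

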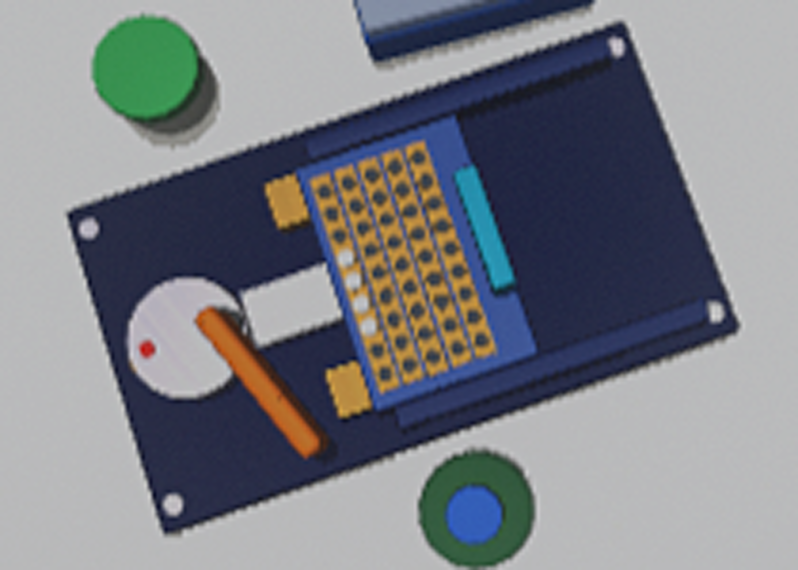

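The top view shows the carriage flush on both brass blocks. The tab rear is at dock x = -42.3 mm (home is -43) and square, the lever is 20.5° past +y (3.5 rad), and the bottle, jar and box are in place. I hand in the job.

```bash
python3 -c "
from workcell import workorder; print(workorder.close_job())"
```

```text
the job is handed in; nothing more can be done
None
```

The carriage is home against both brass blocks, and the job was handed in at about 13.4 s. I swept the lever counterclockwise with the shut fingertips to its end stop, then pushed the carriage forward by its teal tab.

- **Lever:** at the stop the push force rose from 3 to 11 N with no further movement. The last top view put the lever 20.5° past dock +y, which is about 3.5 rad, with the red dot facing away from the nose.
- **Carriage:** the push took about 5 N, with a brief rise to about 8 N and 6 N of downward load on the tab. I stopped when it reached about 10 N with no further movement. The tab's rear face measured x = -42.3 mm against -43 mm nominal, which is within camera error, and it looked square and flush with both blocks.
- **Bystanders and hand:** by eye, the bottle, jar and tip box stand where they were. The hand ended well clear, with contact force near zero.

The first two move calls were refused because their rows left out some keys; nothing moved. No check failed or disagreed.

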